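# Offer the instrument lid up to its hinge and hold it for the pin

### The arm

A 6-joint arm with a two-finger parallel gripper is mounted at the origin on the work surface. World frame = base frame: x ahead of the robot, y to its left, z up, the work surface at z = 0. Lengths are in mm, angles in rad, forces in N, time in s.
With the tool pointing down it reaches from about 350 to 875 mm from the base axis. Payload 4.2 kg.
Tool frame: the origin (TCP) lies at the very end of the fingers, on their centre line; the grasp point (between the pads) lies arm.grip_depth behind it (arm.grip_depth is the distance from the TCP to the grasp point, in mm); x points along the fingers, y is the direction in which the jaws open and shut, and the axes are right-handed (so a half turn about x gives the same grasp; the last joint's range is limited). The gripper opens to 85 mm and grips with 20 to 120 N. Pads are 22 mm wide; open, the fingers measure 114 mm over their backs; the gripper's body (76 mm by 85 mm) begins 54 mm behind the grasp point. The pads swing forward as they close: fully open they stand 13 mm farther back than shut.
Start: joints at [-1.047, 0.385, 0.008, 0, -1.194, -0.259], TCP at [163.589, -603.19, 231.312] pointing down, gripper open.
Joint ranges: [-3.14, 3.14], [-1.21, 2.06], [-1.07, 1.41], [-3.16, 2.05], [-2.99, -0.16], [-3.1, 3.1]. Speed limits (rad/s): [2.79, 2.79, 3.14, 3.14, 3.14, 3.14].

### API

Orientations are given as a unit quaternion [x, y, z, w].
In Python, from bench import arm, get_image, models gives the robot as it stands.
- The arm moves only by the tool arm_command, never from a script. Its argument "rows" is a list of rows, each an object of numbers: "dx", "dy", "dz": the shift along the tool's x, y, z in m; "wx", "wy", "wz": the turn, a rotation vector about the tool's x, y, z in degrees; "gripper": the closure, from -1 (fully open) to 1 (shut). A call has exactly 8 rows; each row is the pose to reach, as a shift and turn from the pose measured when the call began, along the tool's axes at that moment; what a row does not reach only later rows make up. A row lasts 1/10 s, in which the tool goes at most 50 mm and 8.59 degrees, less where a joint would pass 70% of its speed; a pose out of reach is approached as far as the arm can. A call with a gripper value outside its range is refused whole. The fingers move at their own pace and stop on an object; the grip force is fixed at half the most. Time passes only in rows, so rows that repeat a pose let the fingers close, or fill a call up. It gives the time, the measured TCP pose, the force and the opening at its end, in the units of the state.
- arm.read_state(): the state, without advancing time (a new reading comes with each control period).
- get_image(name): name is "scene" or "top" or "wrist"; returns a dict with "img" (480x640x3 uint8, red, green, blue), "K" (3x3 intrinsics, pixels), "k1" (the pictures are not rectified: a ray, as slopes to the right and down, at radius r is drawn at 1 + k1 r^2 times it, then the intrinsics apply), "rvec" (rotation vector, rad) and "tvec" (3), from world to camera coordinates, as OpenCV has them; the wrist camera has in their place "T_tool_cam" (4x4, takes a point from camera to tool coordinates, whose origin is the TCP and whose axes are the tool frame's). Camera axes: x right, y down, z forward; pixel columns grow to the right and rows downward; lengths in mm; the calibration is good to about 2 mm. A picture is of the moment at which its call begins: read the wrist's pose just before it. There is no depth.
- arm.job_done(): hands the job in, once; it reports no verdict.
Trained networks look in the newest picture that a camera, given by its name, has taken for a name from the list of things; names that differ only in an ending like _2 or _b are one class to them, and where a whole thing is asked for, a point or a joint stands for the part that bears it (a point fixed in the world has none). Each returns a list of dicts, best first, with "conf" (0 to 1); they miss things now and then, are a little off and sometimes report something else, mostly with a low value. They report only what shows in the picture. A call takes as long as a camera call. They do not tell look-alikes from the thing itself.
- models.cut_out(camera, query): "mask" (480x640 bool, what is visible of it) and "extent" ([left, top, right, bottom] in pixels, round what is visible of it).
The state is a dict: "clock": time; "joints": joint angles; "joint_vel": joint speeds; "joint_efforts": joint torques, N m; "position": TCP position; "ee_rot": TCP orientation; "contact_force": force on the tool from outside, world axes, zero at the start; "wrist_torque": the same for the moment, N m; "gripper_width": finger opening in mm.
Only numpy, scipy, OpenCV 4.12 (cv2) and the standard library are available. Lean on these libraries where they do the work, as an engineer would, in place of code of your own. Each camera call takes 0.05 s, during which the arm holds its last target.

### The job

Lift the loose aluminium lid off the two pins of the blue assembly stand (its yellow rib is the place to grip) and offer it up to the grey instrument case in the fully opened-out position: level, rib upwards, lying outside the case, with its single brass knuckle between the two brass knuckles on the case rim so that all three holes line up for the hinge pin. The job ends holding: finish with the lid still gripped and kept still in line, carried by the robot alone and not resting or pressing on the case. Leave the pin and everything else on the bench where it is.

Things in the scene. Friction and masses are not known exactly. Their poses are not given: they have to be found in the camera images.
- lid_grip (a point): On the lid's yellow rib, where to grip it: an upright bar 14 mm thick (x), 60 mm long (y), 50 mm high in the middle of the lid, where the lid balances. The point is 30 mm above the plate's upper face, 20 mm below the rib's top. x points from the rib to the lid's brass knuckle, z up.
- lid_knuckle (a point): Centre of the lid's one brass knuckle: a tube along y, 30 mm long, 18 mm outside, 10 mm hole, joined by a tongue to the middle of the plate's +x edge. It lies 74 mm along +x from lid_grip and 32.5 mm below it (half-way through the plate). Axes parallel to the lid's.
- case_hinge (a point): Point on the hinge axis midway between the case's two fixed brass knuckles, 105 mm above the bench: tubes along y, 30 mm long, 18 mm outside, 10 mm hole, 40 mm of space between them, open from above. x points in over the case, whose wall starts 16 mm behind the axis; z up. In the finished job lid_knuckle lies here, the lid's x and y along these, its plate on the -x side.
- case: Grey open-topped instrument case, fixed, 120 mm (x) by 150 mm (y) by 100 mm high, a green circuit board inside; the hinge is on the rim of its -x wall. The origin lies on the bench 74 mm out from the hinge axis on the -x side, that is 150 mm from the case's centre.
- stand: Assembly stand, fixed: blue and black block 110 by 140 mm, 50 mm high, with two brass pins 8 mm thick that rise 20 mm above its top at (-45, 60) and (45, -60) mm. Origin at the centre of its underside, x and y as the lid's at the start.
- lid: The loose lid: aluminium plate 120 (x) by 150 (y) by 5 mm, inside face and rib up, 0.2 to 0.42 kg. Origin at the centre of the plate's underside, 35 mm below lid_grip, same axes. At the start it lies on the stand, underside 50 mm above the bench, its two 13 mm holes over the stand's pins.
- pin: Bystander: bent steel hinge pin, 105 mm long, 5 mm thick, lying on the bench.
- reel: Bystander: white plastic reel, 60 mm across, 28 mm high.
- driver: Bystander: screwdriver with a green handle, lying.
- meter: Bystander: blue handheld meter lying flat, 140 by 75 by 34 mm.
- bin: Bystander: red open parts bin, 120 by 100 by 55 mm.
- can: Bystander: spray can, 52 mm across, 150 mm high, origin at the centre of its underside.
Mind the look-alikes: they are no part of the job. There is more than one size of the case; the one meant has the size given above.

How it is judged (in metres and radians):
On the way:
1. the lid is lifted in the gripper clear of the stand's pins (height (world z) of lid_grip above 0.112 m and contact force between the fingers and lid above 1 N and contact force between lid and stand below 0.1 N), for 0.2 s.
At the end, for the whole second after the job is handed in: Lid knuckle centred on the case hinge axis within 4 mm across and 6 mm along it, axes parallel within 0.1 rad, lid level within 0.12 rad, rib up, plate outside the case, gripped (over 2 N) and still, under 1.5 N between lid and case, stand not touched (x of lid_knuckle in the frame of case_hinge between -0.004 and 0.004 m and z of lid_knuckle in the frame of case_hinge between -0.004 and 0.004 m and y of lid_knuckle in the frame of case_hinge between -0.006 and 0.006 m and angle between the y axis of lid_knuckle and the y axis of case_hinge, either way round below 0.1 rad and x of lid_grip in the frame of case_hinge below -0.05 m and angle between lid_grip's own z axis and vertical below 0.12 rad and contact force between the fingers and lid above 2 N and contact force between lid and case below 1.5 N and contact force between lid and stand below 0.1 N and linear speed of lid below 0.03 m/s); the arm keeps its last pose, push and grip.
It fails at once if a bystander on the bench is moved by more than 20 mm (distance of any of pin, reel, driver, meter, bin, can from where it was at the start of the episode above 0.02 m).
It also fails if it takes over 45 s, if anything falls off the work surface, if the arm or the gripper's body presses on something with over 40 N, if the wrist force passes 120 N, or if a joint passes its speed limit or range.

## Working session

There is one attempt and no reset: what is moved stays moved. The work goes in short steps, Python scripts to look and compute and a tool call to move; the robot and the scene stay as the last step left them, time stands still between calls to the robot, and variables do not carry over. Pictures are saved under pics/ and viewed, and the job is handed in when it is done.

Besides the shell and the picture viewer there is one more tool, called after ">>>" in YAML: its name, and indented under it one key for each argument. arm_command: Moves the arm, as the interface text tells. Its arguments: {"type":"object","properties":{"rows":{"type":"array"}},"required":["rows"]}

```bash
mkdir -p pics; ls
python3 - <<'E'
from bench import arm,get_image,models
import cv2
print(arm.read_state(), arm.grip_depth)
for n in ["scene","top","wrist"]:
    d=get_image(n); cv2.imwrite(f"pics/{n}0.png",d["img"][:,:,::-1]); print({k:v for k,v in d.items() if k!="img"})
E
```

```text
pics
{'clock': 0.0, 'joints': array([-1.04743676e+00,  3.85550825e-01,  6.63447733e-03, -5.21491121e-04,
       -1.19398212e+00, -2.58623920e-01]), 'joint_vel': array([-0.00108465, -0.00048702, -0.00101192,  0.00089043,  0.00187155,
        0.00096575]), 'joint_efforts': array([ 1.70735329e-03, -3.92288733e+01,  1.88400882e+01,  4.18613702e+00,
       -4.66529615e-03,  9.03288793e-06]), 'position': array([ 163.42259458, -602.65627046,  230.22508147]), 'ee_rot': array([-0.09250518,  0.7010545 ,  0.09401006,  0.70080488]), 'contact_force': array([-0.10067278,  1.3184515 , -0.18053367]), 'wrist_torque': array([ 0.03707489, -0.02084102, -0.02786078]), 'gripper_width': 85.36633163521704} 18.700000000000003
{'K': array([[440.13151135,   0.        , 320.62710589],
       [  0.        , 440.13151135, 245.46104122],
       [  0.        ,   0.        ,   1.        ]]), 'k1': -0.041440621500221715, 'rvec': array([ 1.6466756 ,  1.94776338, -0.74006809]), 'tvec': array([  77.81310187, -265.67707923, 1550.26334539])}
{'K': array([[510.20161415,   0.        , 315.35648215],
       [  0.        , 510.20161415, 237.83836377],
       [  0.        ,   0.        ,   1.        ]]), 'k1': -0.033804139129904216, 'rvec': array([ 2.13270535, -2.17516448,  0.15994921]), 'tvec': array([  -4.26347662,  437.28384249, 1634.81475246])}
{'K': array([[386.85662688,   0.        , 320.94648196],
       [  0.        , 386.85662688, 244.42854532],
       [  0.        ,   0.        ,   1.        ]]), 'k1': -0.037793298763299406, 'T_tool_cam': array([[-1.99886285e-03, -3.01098122e-01,  9.53591068e-01,
        -1.42171971e+02],
       [ 9.99997693e-01,  1.47877123e-04,  2.14283022e-03,
         1.49999254e-01],
       [-7.86216459e-04,  9.53593152e-01,  3.01097132e-01,
        -7.66236061e+01],
       [ 0.00000000e+00,  0.00000000e+00,  0.00000000e+00,
         1.00000000e+00]])}
```

View pics/scene0.png

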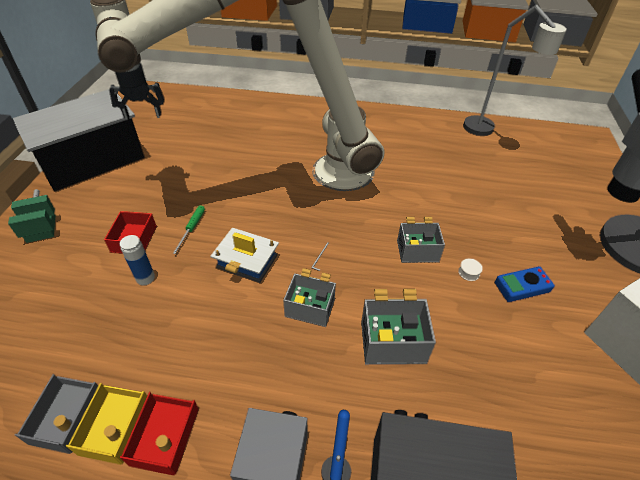

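View pics/top0.png

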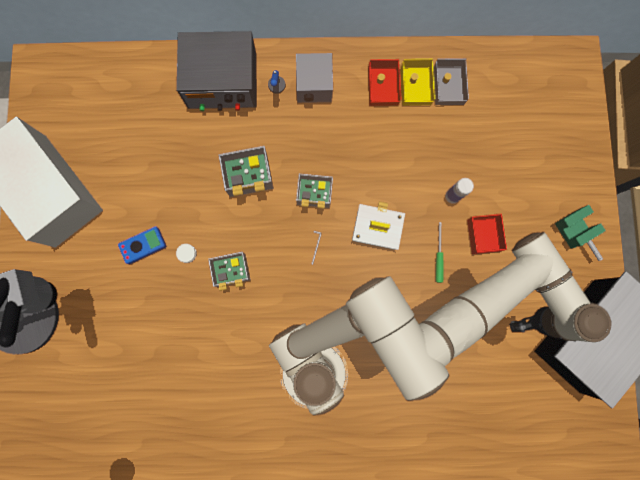

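View pics/wrist0.png

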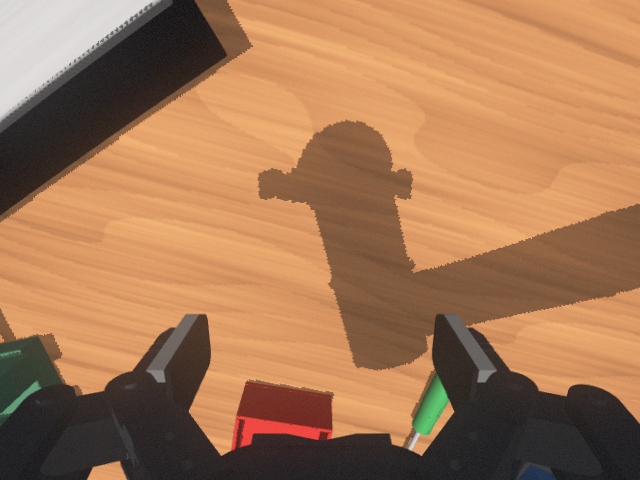

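```bash
cat > h.py <<'E'
import numpy as np, cv2
from scipy.spatial.transform import Rotation as R
def cam(d, state=None):
    """returns R,t world->cam"""
    if "rvec" in d: return R.from_rotvec(d["rvec"]).as_matrix(), np.array(d["tvec"])
    T=np.eye(4);T[:3,:3]=R.from_quat(state["ee_rot"]).as_matrix();T[:3,3]=state["position"]
    W=np.linalg.inv(T@d["T_tool_cam"]); return W[:3,:3],W[:3,3]
def proj(d,P,state=None):
    Rm,t=cam(d,state); p=np.atleast_2d(P)@Rm.T+t
    s=p[:,:2]/p[:,2:]; r2=(s**2).sum(1,keepdims=True); s=s*(1+d["k1"]*r2)
    return s*d["K"][0,0]+d["K"][:2,2]
def unproj(d,uv,z,state=None):
    Rm,t=cam(d,state); s=(np.atleast_2d(uv).astype(float)-d["K"][:2,2])/d["K"][0,0]; q=s.copy()
    for _ in range(20): q=s/(1+d["k1"]*(q**2).sum(1,keepdims=True))
    v=np.c_[q,np.ones(len(q))]@Rm; c=-Rm.T@t
    return c+v*((z-c[2])/v[:,2])[:,None]
E
python3 - <<'E'
from h import *
from bench import arm,get_image,models
for n in ["top","scene"]:
    d=get_image(n); im=d["img"][:,:,::-1]
    for q in ["lid_grip","lid_knuckle","case_hinge","case","stand","lid","can","pin","reel"]:
        for r in models.cut_out(n,q)[:4]:
            m=r["mask"]; ys,xs=np.nonzero(m)
            (c,s,a)=cv2.minAreaRect(np.c_[xs,ys].astype(np.float32)); 
            z={"lid":55,"case":100}.get(q,50)
            print(n,q,round(r["conf"],2),np.round(r["extent"]),"c",np.round(c,1),"size",np.round(s,1),round(a,1),np.round(unproj(d,[c],z)[0]))
    if n=="top": 
        cv2.imwrite("pics/tc.png",cv2.resize(im[130:300,200:420],None,fx=3.6,fy=3.5,interpolation=cv2.INTER_CUBIC))
    else: cv2.imwrite("pics/sc.png",cv2.resize(im[200:380,200:460],None,fx=3,fy=3,interpolation=cv2.INTER_CUBIC))
E
```

```text
top lid_grip 0.69 [352. 200. 405. 250.] c [379.1 223.6] size [47.1 45.1] 11.3 [ 477. -220.   50.]
top lid_knuckle 0.97 [352. 200. 403. 249.] c [379.3 223. ] size [47.7 43.7] 11.3 [ 479. -221.   50.]
top case_hinge 0.97 [294. 174. 332. 210.] c [313.8 190.5] size [34.9 32.2] 6.0 [591. -11.  50.]
top case_hinge 0.61 [214. 147. 274. 198.] c [245.2 170.9] size [45.2 49. ] 77.7 [661. 213.  50.]
top case 0.94 [211. 251. 250. 289.] c [229.2 270.7] size [33.6 38.1] 79.7 [330. 257. 100.]
top case 0.85 [299. 174. 332. 207.] c [314.4 190.1] size [33.4 33.1] 5.4 [580. -12. 100.]
top case 0.72 [219. 142. 274. 196.] c [245.5 171.3] size [45.4 48.7] 77.7 [646. 206. 100.]
top stand 0.45 [379. 241. 375. 247.] c [378. 245.] size [0. 0.] 0.0 [ 407. -214.   50.]
top stand 0.37 [221. 144. 274. 198.] c [245.4 170.6] size [44.6 48.2] 79.7 [662. 213.  50.]
top lid 0.6 [355. 204. 404. 247.] c [379.1 223.2] size [48.1 43.9] 12.5 [ 478. -220.   55.]
top can 0.73 [448. 176. 475. 202.] c [458.4 189.9] size [15.8 29.6] 54.5 [ 585. -486.   50.]
top reel 0.77 [175. 245. 197. 263.] c [185.5 253. ] size [18. 19.] 90.0
[... 372 characters left out ...]
 size [75.4 72.7] 88.7 [642. 215.  50.]
scene case 0.88 [282. 268. 337. 327.] c [309.3 296.2] size [49.4 52.3] 13.2 [627.  -7. 100.]
scene case 0.56 [361. 289. 438. 365.] c [397.9 326.1] size [77.1 75.6] 88.7 [675. 208. 100.]
scene stand 0.97 [214. 240. 277. 284.] c [246.8 264.8] size [38.2 61.4] 79.7 [ 519. -197.   50.]
scene lid 0.73 [214. 228. 278. 271.] c [244.  250.3] size [49.4 50.7] 35.5 [ 474. -217.   55.]
scene can 0.94 [122. 236. 158. 288.] c [137.3 260.1] size [52.3 21.9] 63.4 [ 555. -496.   50.]
scene pin 0.35 [173. 206. 206. 253.] c [188.5 228.8] size [ 9.4 54.7] 32.0 [ 417. -401.   50.]
scene reel 0.61 [456. 261. 481. 279.] c [469.8 269.6] size [20.9 22.1] 18.4 [431. 400.  50.]
```

View pics/tc.png

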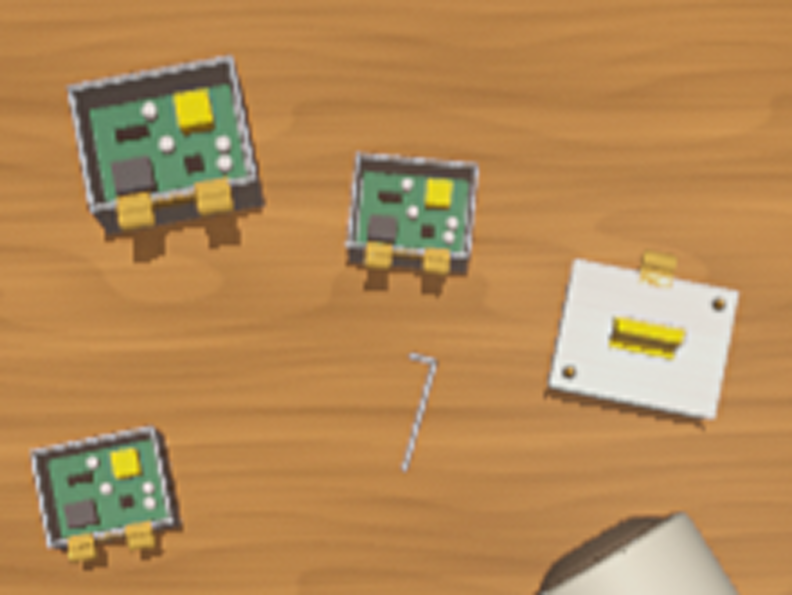

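View pics/sc.png

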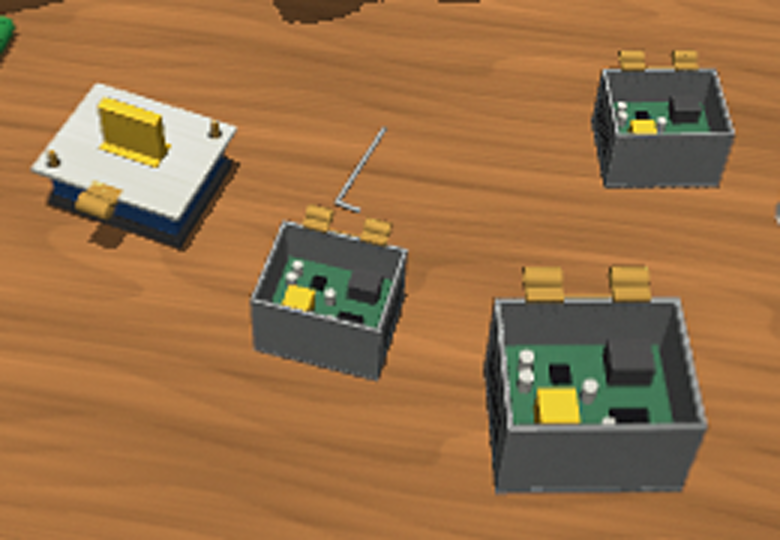

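Run:
```python
from h import *
from bench import arm,get_image
from scipy.optimize import least_squares
d=get_image("top"); s=get_image("scene")
def T(c): return np.array(c)/[3.6,3.5]+[200,130]-0.36
def S(c): return np.array(c)/3+[200,200]-0.33
L=np.array([[60,75,5],[60,-75,5],[-60,-75,5],[-60,75,5],[0,30,55],[0,-30,55]])
def fit(M,z,obs,x0):
    def f(p):
        c,si=np.cos(p[2]),np.sin(p[2]); W=M@np.array([[c,si,0],[-si,c,0],[0,0,1]])+[p[0],p[1],z]
        return np.concatenate([(proj(dd,W[i],None)-o).ravel() for dd,i,o in obs])
    r=least_squares(f,x0); print(np.round(r.x,3),"\n",np.round(r.fun.reshape(-1,2),1).tolist()); return r.x
t=(d,[0,1,2,3],T([(575,260),(738,290),(716,416),(549,387)]))
c=(s,[0,1,3,2],S([(180,219),(32,168),(238,127),(97,84)])) # placeholders order
fit(L,50,[t],[478,-220,-.2])
# scene: +x is toward the camera(down), +y right
c=(s,[0,1,3,2],S([(180,219),(32,168),(238,127),(97,84)]))
fit(L,50,[c],[478,-220,-.2]); fit(L,50,[t,c],[478,-220,-.2])
# case in hinge frame, rim corners
H=np.array([[16,75,-5],[16,-75,-5],[136,-75,-5],[136,75,-5],[0,35,9],[0,-35,9]])
t=(d,[3,2,1,0],T([(70,88),(233,57),(262,183),(95,208)]))
fit(H,105,[t],[590,200,.2])
c=(s,[0,1,3,2],S([(682,299),(495,299),(705,428),(503,428)]))
fit(H,105,[c],[590,200,.2]); fit(H,105,[t,c],[590,200,.2])
```

```text
[ 4.67762e+02 -2.17915e+02 -2.09000e-01] 
 [[-0.3, 0.1], [-0.1, 0.1], [-0.1, 0.2], [0.4, -0.3]]
[ 4.68157e+02 -2.15645e+02 -2.19000e-01] 
 [[-0.2, -0.0], [0.0, 0.5], [0.0, -0.1], [0.2, -0.4]]
[ 4.67805e+02 -2.16669e+02 -2.14000e-01] 
 [[-0.5, -0.0], [-0.4, 0.2], [-0.6, 0.2], [-0.0, -0.4], [-0.4, -0.3], [-0.3, 0.5], [-0.4, -0.4], [-0.3, -0.4]]
[5.82195e+02 1.92637e+02 1.77000e-01] 
 [[0.0, -0.4], [0.8, -0.3], [-0.3, -0.6], [-0.5, 1.3]]
[5.83599e+02 1.96707e+02 1.56000e-01] 
 [[-0.5, -0.2], [-0.2, -1.0], [0.2, 0.8], [0.5, 0.2]]
[5.83078e+02 1.95293e+02 1.64000e-01] 
 [[-0.3, -1.0], [0.6, -0.4], [-1.1, -0.6], [-1.3, 0.7], [-1.1, -0.7], [-0.7, -1.0], [-0.0, 0.3], [0.3, 0.2]]
```

```bash
cat >> h.py <<'E'
def move(state,pos,yaw,flip=0):
    """target: tool x down, tool y along (cos yaw, sin yaw)*(+-1)"""
    s=-1 if flip else 1
    x=np.array([0,0,-1.]);y=s*np.array([np.cos(yaw),np.sin(yaw),0]);z=np.cross(x,y)
    Rt=np.c_[x,y,z]; R0=R.from_quat(state["ee_rot"]).as_matrix()
    return np.round(R0.T@(np.array(pos)-state["position"])/1000,4), np.round(R.from_matrix(R0.T@Rt).as_rotvec(degrees=True),2)
E
python3 - <<'E'
from h import *
from bench import arm
s=arm.read_state(); print(R.from_quat(s["ee_rot"]).as_matrix().round(3),s["clock"])
for f in (0,1): print(move(s,[467.8,-216.7,200],-.214,f))
E
```

```text
[[-0.    -0.262  0.965]
 [ 0.     0.965  0.262]
 [-1.     0.    -0.   ]] 1.25
(array([0.0313, 0.2934, 0.3948]), array([117.43,  -0.  ,   0.  ]))
(array([0.0313, 0.2934, 0.3948]), array([-62.57,  -0.  ,  -0.  ]))
```

>>> arm_command:
  rows:
    - {"dy":0.02,"dz":0.028,"wx":-4,"gripper":-1}
    - {"dy":0.042,"dz":0.056,"wx":-8,"gripper":-1}
    - {"dy":0.063,"dz":0.085,"wx":-12,"gripper":-1}
    - {"dy":0.084,"dz":0.113,"wx":-16,"gripper":-1}
    - {"dy":0.105,"dz":0.141,"wx":-20,"gripper":-1}
    - {"dy":0.126,"dz":0.17,"wx":-24,"gripper":-1}
    - {"dy":0.147,"dz":0.198,"wx":-28,"gripper":-1}
    - {"dy":0.16,"dz":0.215,"wx":-32,"gripper":-1}

```text
validation failed for argument at $.ro...
```

Run:
```python
from h import *
from bench import arm
s=arm.read_state(); print(s["position"],s["joints"])
print(move(s,[467.8,-216.7,200],-.214,1))
```

```text
[ 163.58679028 -603.18858586  231.30939832] [-1.04738731e+00  3.84711552e-01  7.89820368e-03  3.36892248e-05
 -1.19402080e+00 -2.58608857e-01]
(array([0.0313, 0.2934, 0.3948]), array([-62.57,  -0.  ,  -0.  ]))
```

Every row probably needs all seven keys.

>>> arm_command:
  rows:
    - {"dx":0,"dy":0.02,"dz":0.028,"wx":-4,"wy":0,"wz":0,"gripper":-1}
    - {"dx":0,"dy":0.042,"dz":0.056,"wx":-8,"wy":0,"wz":0,"gripper":-1}
    - {"dx":0,"dy":0.063,"dz":0.085,"wx":-12,"wy":0,"wz":0,"gripper":-1}
    - {"dx":0,"dy":0.084,"dz":0.113,"wx":-16,"wy":0,"wz":0,"gripper":-1}
    - {"dx":0,"dy":0.105,"dz":0.141,"wx":-20,"wy":0,"wz":0,"gripper":-1}
    - {"dx":0,"dy":0.126,"dz":0.17,"wx":-24,"wy":0,"wz":0,"gripper":-1}
    - {"dx":0,"dy":0.147,"dz":0.198,"wx":-28,"wy":0,"wz":0,"gripper":-1}
    - {"dx":0,"dy":0.16,"dz":0.215,"wx":-32,"wy":0,"wz":0,"gripper":-1}

```text
clock: 2.05
position: [330.4, -390.8, 231.6]
ee_rot: [-0.285, 0.647, 0.284, 0.648]
contact_force: [-0.3, 0.2, -0.3]
gripper_width: 85.4
```

Run:
```python
from h import *
from bench import arm
s=arm.read_state(); print(s["position"],s["joints"])
print(move(s,[467.8,-216.7,200],-.214,1))
```

```text
[ 330.36676183 -390.84542212  231.63678207] [-5.51612521e-01  1.91176272e-01 -2.65079965e-01 -2.13237468e-04
 -1.11381206e+00 -1.91237044e-01]
(array([0.0317, 0.0166, 0.2212]), array([-3.031e+01,  1.000e-02,  4.000e-02]))
```

>>> arm_command:
  rows:
    - {"dx":0.005,"dy":0.002,"dz":0.03,"wx":-4,"wy":0,"wz":0,"gripper":-1}
    - {"dx":0.01,"dy":0.005,"dz":0.065,"wx":-9,"wy":0,"wz":0,"gripper":-1}
    - {"dx":0.015,"dy":0.008,"dz":0.1,"wx":-14,"wy":0,"wz":0,"gripper":-1}
    - {"dx":0.02,"dy":0.011,"dz":0.14,"wx":-19,"wy":0,"wz":0,"gripper":-1}
    - {"dx":0.025,"dy":0.014,"dz":0.175,"wx":-24,"wy":0,"wz":0,"gripper":-1}
    - {"dx":0.03,"dy":0.0166,"dz":0.205,"wx":-28,"wy":0,"wz":0,"gripper":-1}
    - {"dx":0.032,"dy":0.0166,"dz":0.2212,"wx":-30.3,"wy":0,"wz":0,"gripper":-1}
    - {"dx":0.032,"dy":0.0166,"dz":0.2212,"wx":-30.3,"wy":0,"wz":0,"gripper":-1}

```text
clock: 2.85
position: [468.8, -215.6, 199.4]
ee_rot: [-0.445, 0.55, 0.444, 0.55]
contact_force: [-0.8, -0.8, 0.1]
gripper_width: 85.4
```

Run:
```python
from h import *
from bench import arm,get_image
s=arm.read_state(); print(s["position"],s["joints"])
d=get_image("wrist")
im=d["img"][:,:,::-1].copy()
L=np.array([[60,75,5],[60,-75,5],[-60,-75,5],[-60,75,5],[7,30,55],[-7,30,55],[7,-30,55],[-7,-30,55],[74,0,2.5],[0,0,35]])
c,si=np.cos(-.214),np.sin(-.214); W=L@np.array([[c,si,0],[-si,c,0],[0,0,1]])+[467.8,-216.7,50]
uv=proj(d,W,s); print(uv.round())
for u in uv: cv2.circle(im,tuple(int(v) for v in u.round()),3,(255,0,255),1)
cv2.imwrite("pics/w1.png",im)
```

```text
[ 468.83741455 -215.61671763  199.44328967] [-1.16074271e-01  2.26714594e-01 -3.05219765e-01  2.65050236e-04
 -1.03840226e+00 -9.54201946e-02]
[[249. 313.]
 [238. 123.]
 [407. 123.]
 [394. 313.]
 [312. 288.]
 [333. 288.]
 [311. 199.]
 [334. 199.]
 [226. 224.]
 [322. 236.]]
```

View pics/w1.png

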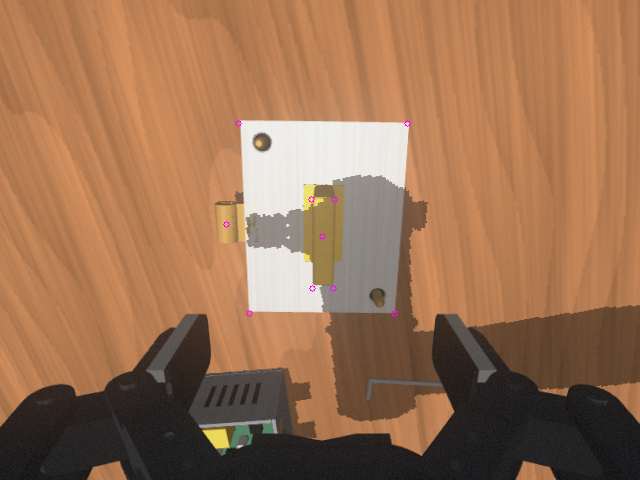

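Run:
```python
from h import *
from bench import arm
s=arm.read_state(); print(s["position"],s["contact_force"])
print(move(s,[467.8,-216.7,66.3],-.214,1))
```

```text
[ 468.08384871 -216.37534451  199.57974415] [-0.44910246 -0.62414679  0.08961438]
(array([ 0.1333,  0.0002, -0.0003]), array([ 0.04, -0.01,  0.01]))
```

>>> arm_command:
  rows:
    - {"dx":0.02,"dy":0,"dz":0,"wx":0,"wy":0,"wz":0,"gripper":-1}
    - {"dx":0.045,"dy":0,"dz":0,"wx":0,"wy":0,"wz":0,"gripper":-1}
    - {"dx":0.07,"dy":0,"dz":0,"wx":0,"wy":0,"wz":0,"gripper":-1}
    - {"dx":0.095,"dy":0,"dz":0,"wx":0,"wy":0,"wz":0,"gripper":-1}
    - {"dx":0.115,"dy":0,"dz":0,"wx":0,"wy":0,"wz":0,"gripper":-1}
    - {"dx":0.128,"dy":0,"dz":0,"wx":0,"wy":0,"wz":0,"gripper":-1}
    - {"dx":0.133,"dy":0,"dz":0,"wx":0,"wy":0,"wz":0,"gripper":-1}
    - {"dx":0.133,"dy":0,"dz":0,"wx":0,"wy":0,"wz":0,"gripper":-1}

```text
clock: 3.7
position: [467.5, -217.2, 66.4]
ee_rot: [-0.443, 0.551, 0.444, 0.55]
contact_force: [1.3, -0.2, 1.2]
gripper_width: 85.6
```

Run:
```python
from h import *
from bench import arm,get_image
s=arm.read_state(); print(s["position"],s["contact_force"])
d=get_image("wrist"); cv2.imwrite("pics/w2.png",d["img"][:,:,::-1])
s=arm.read_state();print(move(s,[467.8,-216.7,66.3],-.214,1))
```

```text
[ 467.49438588 -217.22050194   66.38312395] [ 1.26916499 -0.16064264  1.21104872]
(array([0.0007, 0.0004, 0.0004]), array([-0.02, -0.03,  0.04]))
```

View pics/w2.png

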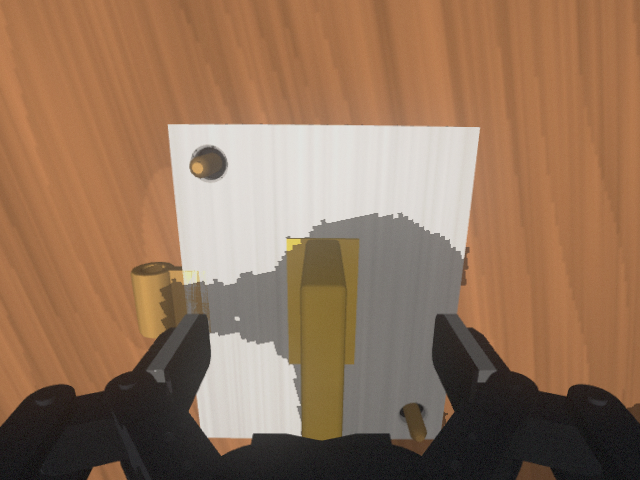

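The rib stands centred between the open jaws (columns 300–345), knuckle at left (150, 300). Close.

>>> arm_command:
  rows:
    - {"dx":0,"dy":0,"dz":0,"wx":0,"wy":0,"wz":0,"gripper":1}
    - {"dx":0,"dy":0,"dz":0,"wx":0,"wy":0,"wz":0,"gripper":1}
    - {"dx":0,"dy":0,"dz":0,"wx":0,"wy":0,"wz":0,"gripper":1}
    - {"dx":0,"dy":0,"dz":0,"wx":0,"wy":0,"wz":0,"gripper":1}
    - {"dx":0,"dy":0,"dz":0,"wx":0,"wy":0,"wz":0,"gripper":1}
    - {"dx":0,"dy":0,"dz":0,"wx":0,"wy":0,"wz":0,"gripper":1}
    - {"dx":0,"dy":0,"dz":0,"wx":0,"wy":0,"wz":0,"gripper":1}
    - {"dx":0,"dy":0,"dz":0,"wx":0,"wy":0,"wz":0,"gripper":1}

```text
clock: 4.55
position: [468.4, -217.2, 67.4]
ee_rot: [-0.444, 0.55, 0.443, 0.551]
contact_force: [-0.5, 1.7, 4.0]
gripper_width: 13.2
```

>>> arm_command:
  rows:
    - {"dx":0,"dy":0,"dz":0,"wx":0,"wy":0,"wz":0,"gripper":1}
    - {"dx":-0.003,"dy":0,"dz":0,"wx":0,"wy":0,"wz":0,"gripper":1}
    - {"dx":-0.008,"dy":0,"dz":0,"wx":0,"wy":0,"wz":0,"gripper":1}
    - {"dx":-0.016,"dy":0,"dz":0,"wx":0,"wy":0,"wz":0,"gripper":1}
    - {"dx":-0.028,"dy":0,"dz":0,"wx":0,"wy":0,"wz":0,"gripper":1}
    - {"dx":-0.045,"dy":0,"dz":0,"wx":0,"wy":0,"wz":0,"gripper":1}
    - {"dx":-0.062,"dy":0,"dz":0,"wx":0,"wy":0,"wz":0,"gripper":1}
    - {"dx":-0.08,"dy":0,"dz":0,"wx":0,"wy":0,"wz":0,"gripper":1}

```text
clock: 5.35
position: [468.1, -217.0, 148.8]
ee_rot: [-0.444, 0.55, 0.443, 0.551]
contact_force: [0.8, 0.2, -2.6]
gripper_width: 13.3
```

Run:
```python
from h import *
from bench import arm,get_image
s=arm.read_state(); print(s["position"],s["contact_force"],s["gripper_width"],s["wrist_torque"])
for n in ["wrist","scene"]:
    d=get_image(n); cv2.imwrite(f"pics/{n}3.png",d["img"][:,:,::-1])
s=arm.read_state();print(move(s,[509,183,175],.165,1),s["clock"])
```

```text
[ 468.14129199 -217.03981133  148.81348846] [ 0.77708434  0.15678126 -2.59521542] 13.318654046215045 [ 0.0242133  -0.00554899  0.02285415]
(array([-0.0249,  0.0468,  0.3997]), array([-21.69,  -0.12,   0.48])) 5.45
```

View pics/wrist3.png

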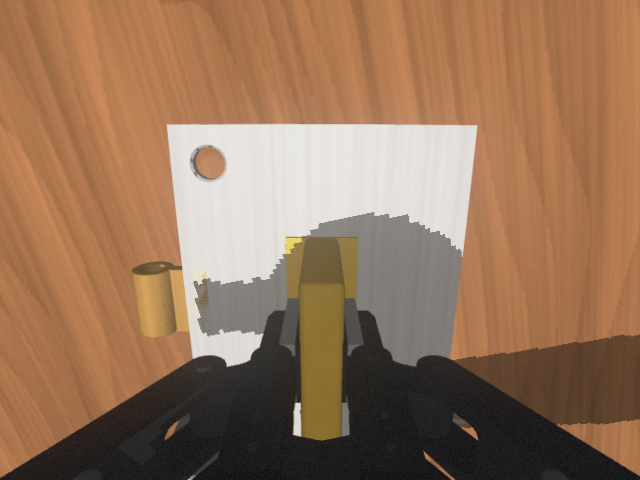

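View pics/scene3.png

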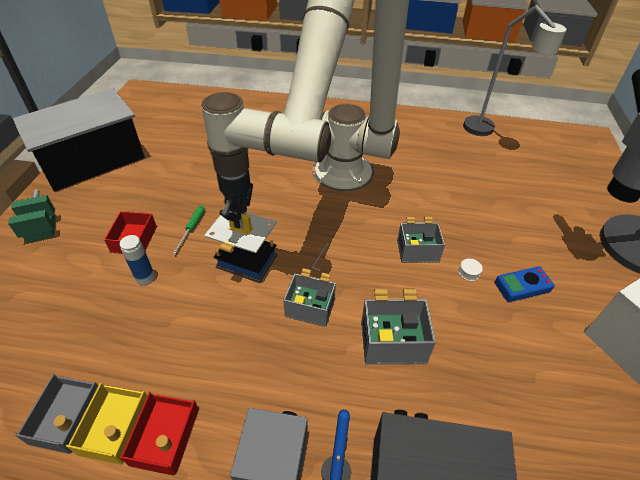

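>>> arm_command:
  rows:
    - {"dx":-0.01,"dy":0.001,"dz":0.01,"wx":-0.5,"wy":0,"wz":0,"gripper":1}
    - {"dx":-0.02,"dy":0.003,"dz":0.03,"wx":-1.5,"wy":0,"wz":0,"gripper":1}
    - {"dx":-0.025,"dy":0.007,"dz":0.06,"wx":-3,"wy":0,"wz":0,"gripper":1}
    - {"dx":-0.025,"dy":0.011,"dz":0.095,"wx":-5,"wy":0,"wz":0,"gripper":1}
    - {"dx":-0.025,"dy":0.015,"dz":0.13,"wx":-7,"wy":0,"wz":0,"gripper":1}
    - {"dx":-0.025,"dy":0.019,"dz":0.165,"wx":-9,"wy":0,"wz":0,"gripper":1}
    - {"dx":-0.025,"dy":0.022,"dz":0.19,"wx":-10.5,"wy":0,"wz":0,"gripper":1}
    - {"dx":-0.025,"dy":0.024,"dz":0.205,"wx":-11,"wy":0,"wz":0,"gripper":1}

```text
clock: 6.25
position: [489.7, -9.7, 175.3]
ee_rot: [-0.498, 0.503, 0.493, 0.506]
contact_force: [0.2, -0.5, -2.3]
gripper_width: 13.4
```

Run:
```python
from h import *
from bench import arm,get_image
s=arm.read_state();print(move(s,[509,183,175],.165,1),s["clock"],s["position"])
```

```text
(array([ 1.00e-04, -1.58e-02,  1.93e-01]), array([-10.51,  -0.16,   0.43])) 6.25 [489.67115714  -9.71998929 175.34469625]
```

>>> arm_command:
  rows:
    - {"dx":0,"dy":-0.001,"dz":0.012,"wx":-0.5,"wy":0,"wz":0,"gripper":1}
    - {"dx":0,"dy":-0.003,"dz":0.04,"wx":-2,"wy":0,"wz":0,"gripper":1}
    - {"dx":0,"dy":-0.006,"dz":0.075,"wx":-4,"wy":0,"wz":0,"gripper":1}
    - {"dx":0,"dy":-0.009,"dz":0.11,"wx":-6,"wy":0,"wz":0,"gripper":1}
    - {"dx":0,"dy":-0.012,"dz":0.145,"wx":-8,"wy":0,"wz":0,"gripper":1}
    - {"dx":0,"dy":-0.014,"dz":0.175,"wx":-9.5,"wy":0,"wz":0,"gripper":1}
    - {"dx":0,"dy":-0.0155,"dz":0.19,"wx":-10.5,"wy":0,"wz":0,"gripper":1}
    - {"dx":0,"dy":-0.0158,"dz":0.193,"wx":-10.5,"wy":0,"wz":0,"gripper":1}

```text
clock: 7.05
position: [508.9, 184.5, 174.7]
ee_rot: [0.542, -0.456, -0.537, -0.457]
contact_force: [0.7, 0.0, -1.7]
gripper_width: 13.6
```

Run:
```python
from h import *
from bench import arm,get_image
get_image("wrist")
s=arm.read_state();print(s["position"],s["ee_rot"],move(s,[509,183,175],.165,1))
d=get_image("wrist"); im=d["img"][:,:,::-1].copy(); cv2.imwrite("pics/w4raw.png",im)
c,si=np.cos(.165),np.sin(.165)
H=np.array([[x,y,z] for x in (0,) for y in (-50,-20,20,50) for z in (9,)]+[[16,75,-5],[16,-75,-5],[-9,-20,0],[-9,20,0],[-9,50,0],[-9,-50,0]])
uv=proj(d,H@np.array([[c,si,0],[-si,c,0],[0,0,1]])+[583,195.3,105],s)
print(uv.round())
for u in uv: cv2.circle(im,tuple(int(v) for v in u.round()),2,(255,0,255),1)
# lid knuckle in tool frame expected: lid_grip at tool (-18.7,0,0); lid x = -tool y, y=tool z, z=-tool x
cv2.imwrite("pics/w4.png",im)
cv2.imwrite("pics/w4z.png",cv2.resize(im[180:400,40:240],None,fx=2.7,fy=2.7,interpolation=cv2.INTER_CUBIC))
```

```text
[508.75094903 183.80383191 174.68439179] [ 0.54216163 -0.45599493 -0.53727481 -0.45767365] (array([-0.0003, -0.0001, -0.0008]), array([ 0.05, -0.21,  0.36]))
[[179. 174.]
 [185. 229.]
 [192. 296.]
 [197. 342.]
 [184. 363.]
 [155. 125.]
 [206. 225.]
 [212. 290.]
 [216. 334.]
 [201. 172.]]
```

View pics/w4.png

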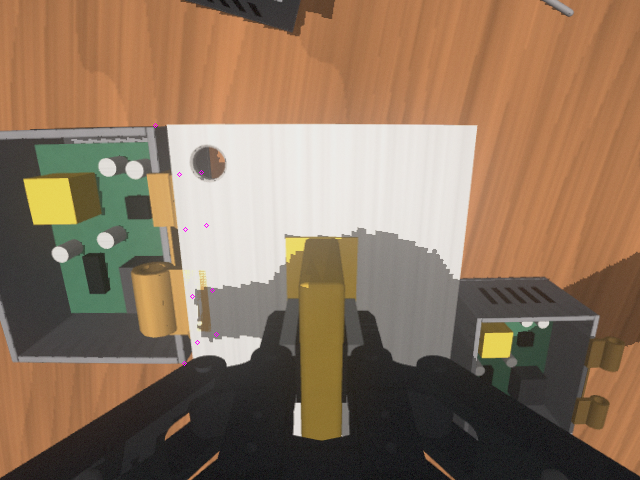

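View pics/w4z.png

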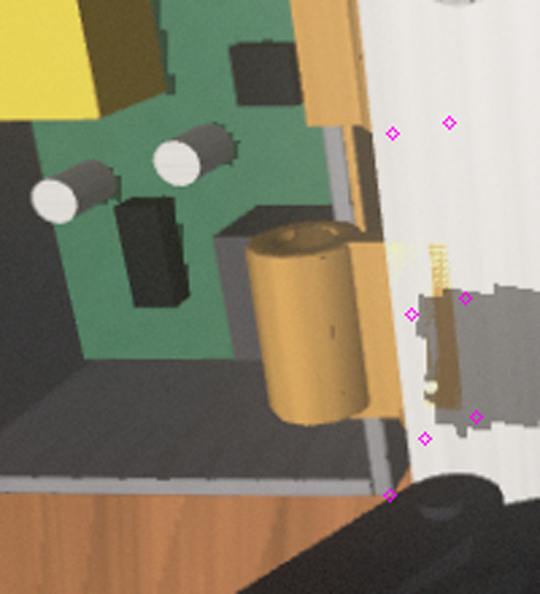

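Run:
```python
from h import *
im=cv2.imread("pics/w4raw.png")
def z(x,y,w=44,h=32,f=8): 
    c=cv2.resize(im[y-h//2:y+h//2,max(x-w//2,0):max(x-w//2,0)+w],None,fx=f,fy=f,interpolation=cv2.INTER_NEAREST)
    return c
a=np.hstack([z(157,126),z(186,361)]); b=np.hstack([z(22,358),z(477,126)])
cv2.imwrite("pics/z1.png",np.vstack([a,b]))
a=np.hstack([z(160,200,66,64,6),z(160,300,66,80,6)[:384]]);cv2.imwrite("pics/z2.png",a)
```

```text
(no output)
```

View pics/z1.png

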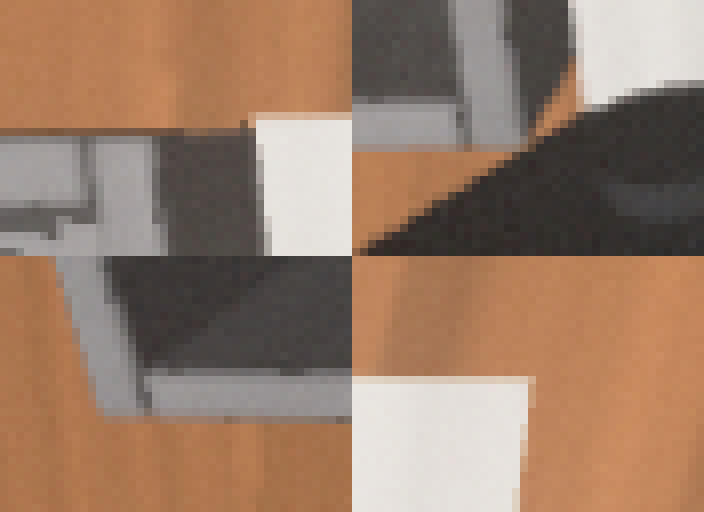

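View pics/z2.png

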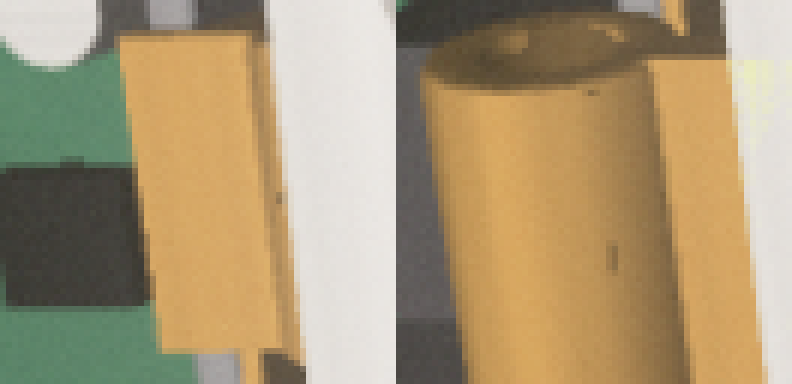

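Run:
```python
from h import *
from bench import arm,get_image
from scipy.optimize import least_squares
d=get_image("wrist")
s={"position":np.array([508.75094903,183.80383191,174.68439179]),"ee_rot":np.array([0.54216163,-0.45599493,-0.53727481,-0.45767365])}
H=np.array([[16,-75,-5],[16,75,-5],[136,75,-5]]); o=np.array([(153.9,126.1),(184.7,363.2),(12,361.5)])
def f(p):
    c,si=np.cos(p[2]),np.sin(p[2]); return (proj(d,H@np.array([[c,si,0],[-si,c,0],[0,0,1]])+[p[0],p[1],105],s)-o).ravel()
r=least_squares(f,[583,195,.165]); print("hinge",r.x.round(3),r.fun.round(1))
# lid nominal in tool frame
Rl=np.array([[0,0,-1],[-1,0,0],[0,1,0.]]) # columns lid x,y,z in tool
I={"position":np.zeros(3),"ee_rot":np.array([0,0,0,1.])}
L=np.array([[60,-75,5],[-60,-75,5],[7,-30,55],[-7,-30,55],[7,30,55],[-7,30,55]])-[0,0,35]
print(proj(d,L@Rl.T+[-18.7,0,0],I).round(1))
K=np.array([[74-9,-15,2.5],[74+9,-15,2.5],[74,-15,11.5],[74,15,11.5],[74+9,15,2.5]])-[0,0,35]
uv=proj(d,K@Rl.T+[-18.7,0,0],I); print(uv.round(1))
t=np.linspace(0,2*np.pi,40); im=cv2.imread("pics/w4raw.png")
for y in(-15,15):
    C=np.c_[74+9*np.cos(t),0*t+y,2.5+9*np.sin(t)-35]; uv=proj(d,C@Rl.T+[-18.7,0,0],I)
    cv2.polylines(im,[np.round(uv*16).astype(int).reshape(-1,1,2)],True,(255,0,255),1,shift=4)
for u in proj(d,L@Rl.T+[-18.7,0,0],I): cv2.circle(im,tuple(int(v) for v in u.round()),2,(255,0,0),1)
cv2.imwrite("pics/w5.png",cv2.resize(im[110:450,100:360],None,fx=2.3,fy=1.75,interpolation=cv2.INTER_CUBIC))
# fit TCP offset of lid
```

```text
hinge [5.82624e+02 1.95478e+02 1.76000e-01] [ 0.1 -0.5  0.6  0.5 -0.7  0.3]
[[165.2 127.4]
 [478.3 127.7]
 [297.8 289.8]
 [345.8 289.8]
 [301.1 450.2]
 [342.  450.2]]
[[172.1 271. ]
 [131.5 270.9]
 [142.8 279. ]
 [152.6 342.3]
 [141.3 331.6]]
```

View pics/w5.png

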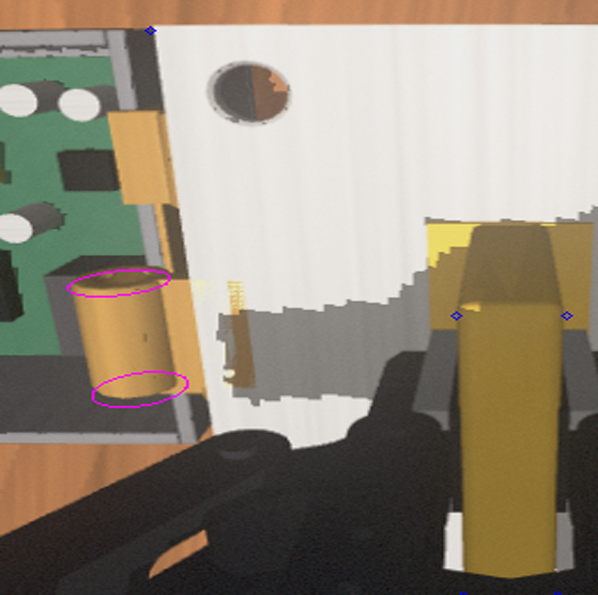

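```bash
cat > fitlid.py <<'E'
from h import *
from scipy.optimize import least_squares
Rl=np.array([[0,0,-1],[-1,0,0],[0,1,0.]])
I={"position":np.zeros(3),"ee_rot":np.array([0,0,0,1.])}
L=np.array([[60,-75,5],[-60,-75,5],[7,-30,55],[-7,-30,55],[7,30,55],[-7,30,55],[65,-15,2.5],[83,-15,2.5]])-[0,0,35]
o=np.array([(166.4,124.2),(476.7,124.6),(298.7,282.7),(343.1,282.7),(301.8,437),(341.8,437)])
def g(d,p,P): return proj(d,(P@R.from_rotvec(p[3:]).as_matrix().T)@Rl.T+[-18.7,0,0]+p[:3]@Rl.T,I)
def fit(d,o=o,pr=(3,3,3,.02,.02,.02)):
    return least_squares(lambda p: np.r_[(g(d,p,L[:len(o)])-o).ravel(), p/np.array(pr)],np.zeros(6))
E
python3 - <<'E'
from fitlid import *
from bench import get_image
d=get_image("wrist"); r=fit(d); print("lid offset (lid axes), rot",r.x.round(3)); print(r.fun[:-6].reshape(-1,2).round(1).tolist())
p=r.x; k=(np.array([74,0,-32.5])@R.from_rotvec(p[3:]).as_matrix().T)@Rl.T+[-18.7,0,0]+p[:3]@Rl.T; print("knuckle in tool",k.round(2))
t=np.linspace(0,2*np.pi,40); im=cv2.imread("pics/w4raw.png")
for y in(-15,15):
    uv=g(d,p,np.c_[74+9*np.cos(t),0*t+y,2.5+9*np.sin(t)-35])
    cv2.polylines(im,[np.round(uv*16).astype(int).reshape(-1,1,2)],True,(255,0,255),1,shift=4)
for u in g(d,p,L): cv2.circle(im,tuple(int(v) for v in u.round()),2,(255,0,0),1)
cv2.imwrite("pics/w6.png",cv2.resize(im[110:450,100:360],None,fx=2.3,fy=1.75,interpolation=cv2.INTER_CUBIC))
E
```

```text
lid offset (lid axes), rot [ 6.300e-02 -8.350e-01 -4.619e+00 -2.000e-02  3.000e-03  2.000e-03]
[[1.2, -0.4], [-1.3, -1.1], [-0.7, 0.2], [1.4, 0.2], [-0.1, 0.4], [-0.6, 0.5]]
knuckle in tool [ 18.61 -73.98  -1.34]
```

View pics/w6.png

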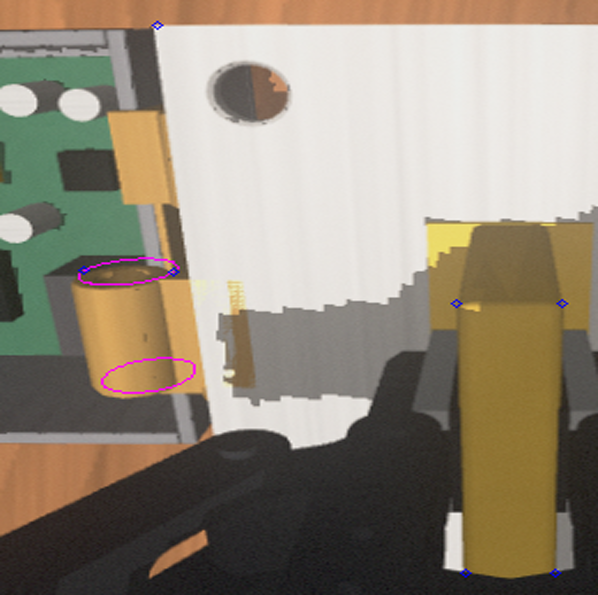

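Run:
```python
from h import *
from bench import arm
s=arm.read_state();print(s["position"],move(s,[509.7,183.7,148],.17,1))
```

```text
[508.60721446 181.97285732 174.8953108 ] (array([ 0.0269, -0.0012,  0.0016]), array([-0.35, -0.22,  0.35]))
```

>>> arm_command:
  rows:
    - {"dx":0.003,"dy":-0.001,"dz":0.0016,"wx":-0.3,"wy":0,"wz":0,"gripper":1}
    - {"dx":0.008,"dy":-0.001,"dz":0.0016,"wx":-0.3,"wy":0,"wz":0,"gripper":1}
    - {"dx":0.014,"dy":-0.001,"dz":0.0016,"wx":-0.3,"wy":0,"wz":0,"gripper":1}
    - {"dx":0.02,"dy":-0.001,"dz":0.0016,"wx":-0.3,"wy":0,"wz":0,"gripper":1}
    - {"dx":0.025,"dy":-0.001,"dz":0.0016,"wx":-0.3,"wy":0,"wz":0,"gripper":1}
    - {"dx":0.027,"dy":-0.001,"dz":0.0016,"wx":-0.3,"wy":0,"wz":0,"gripper":1}
    - {"dx":0.027,"dy":-0.001,"dz":0.0016,"wx":-0.3,"wy":0,"wz":0,"gripper":1}
    - {"dx":0.027,"dy":-0.001,"dz":0.0016,"wx":-0.3,"wy":0,"wz":0,"gripper":1}

```text
clock: 8.05
position: [509.7, 183.7, 148.0]
ee_rot: [0.543, -0.455, -0.538, -0.457]
contact_force: [0.7, -0.1, -2.3]
gripper_width: 12.9
```

Run:
```python
from h import *
from bench import arm,get_image
for _ in range(12):
    s=arm.read_state(); d=get_image("wrist"); print(s["position"].round(2),s["joints"][0].round(5))
cv2.imwrite("pics/w7raw.png",d["img"][:,:,::-1])
cv2.imwrite("pics/w7z.png",cv2.resize(d["img"][120:380,20:280,::-1],None,fx=2.3,fy=2.3,interpolation=cv2.INTER_CUBIC))
```

```text
[509.66 183.74 148.  ] 0.6491
[509.72 183.81 148.15] 0.64913
[509.72 183.78 148.21] 0.64907
[509.66 183.75 148.19] 0.64909
[509.66 183.79 148.18] 0.64912
[509.63 183.72 148.16] 0.64905
[509.57 183.71 148.09] 0.6491
[509.56 183.67 148.04] 0.64905
[509.55 183.68 148.02] 0.64907
[509.52 183.65 147.98] 0.64906
[509.52 183.62 147.93] 0.64901
[509.52 183.64 147.96] 0.64904
```

View pics/w7z.png

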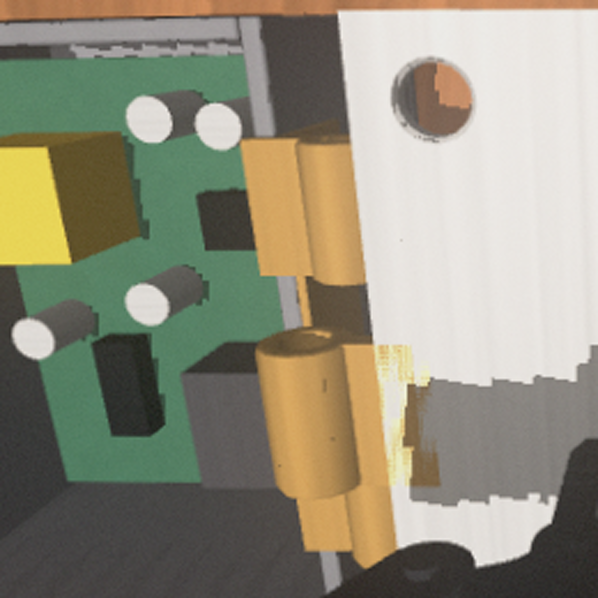

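```bash
cat > ov.py <<'E'
from h import *
t=np.linspace(0,2*np.pi,40)
def overlay(im,d,s,hinge,kn,lrot=np.zeros(3)):
    c,si=np.cos(hinge[2]),np.sin(hinge[2]); M=np.array([[c,si,0],[-si,c,0],[0,0,1]])
    hz=105
    def pl(P,col,closed=True): 
        cv2.polylines(im,[np.round(proj(d,P,s)*16).astype(int).reshape(-1,1,2)],closed,col,1,shift=4)
    for y in (-50,-20,20,50): pl(np.c_[9*np.cos(t),0*t+y,9*np.sin(t)]@M+[*hinge[:2],hz],(255,0,0))
    pl(np.array([[16,-75,-5],[16,75,-5],[136,75,-5],[136,-75,-5]])@M+[*hinge[:2],hz],(255,0,0))
    Rl=np.array([[0,0,-1],[-1,0,0],[0,1,0.]]); Rt=R.from_quat(s["ee_rot"]).as_matrix()
    f=lambda P: ((P@R.from_rotvec(lrot).as_matrix().T)@Rl.T+kn)@Rt.T+s["position"]
    for y in (-15,15): pl(f(np.c_[9*np.cos(t),0*t+y,9*np.sin(t)]),(255,0,255))
    pl(f(np.array([[-14,-75,2.5],[-134,-75,2.5],[-134,75,2.5],[-14,75,2.5]])),(255,0,255))
E
python3 - <<'E'
from ov import *
from bench import arm,get_image
s=arm.read_state(); d=get_image("wrist"); R0=cv2.imread("pics/w7raw.png")
for i,(h,k) in enumerate([((582.6,195.5,.17),(14.9,-74,-.8)),((582.6,195.5,.17),(18.6,-74,-1.3))]):
    im=R0.copy(); overlay(im,d,s,h,np.array(k)); 
    cv2.imwrite(f"pics/o{i}.png",cv2.resize(im[110:390,10:290],None,fx=2.1,fy=2.1,interpolation=cv2.INTER_CUBIC))
E
```

```text
(no output)
```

View pics/o0.png

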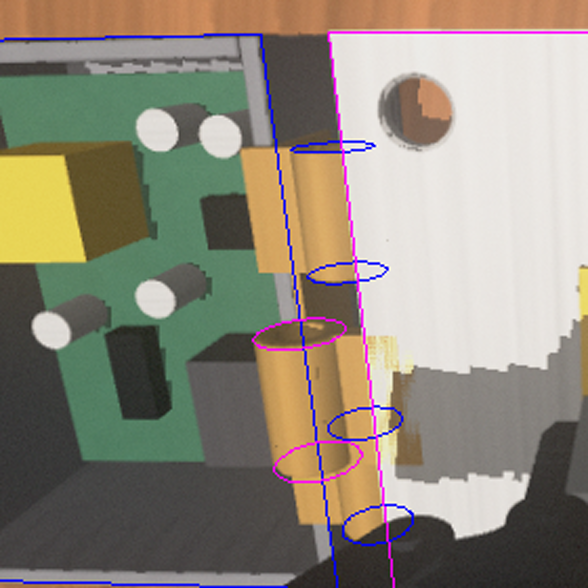

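View pics/o1.png

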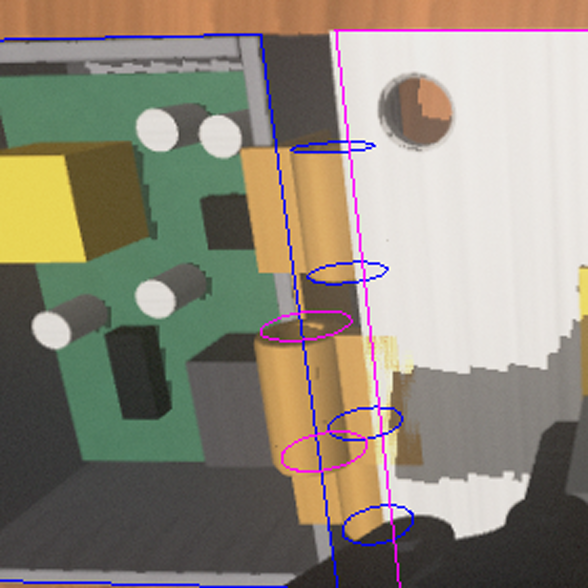

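Run:
```python
from h import *
from bench import arm
s=arm.read_state();print(s["position"],s["contact_force"],move(s,[509.6,183.8,120],.17,1))
```

```text
[509.50779513 183.64524061 147.88843537] [-1.1141067  -0.35782392 -2.0392119 ] (array([0.0279, 0.0001, 0.0002]), array([-0.05, -0.22,  0.35]))
```

>>> arm_command:
  rows:
    - {"dx":0.002,"dy":0,"dz":0,"wx":0,"wy":0,"wz":0,"gripper":1}
    - {"dx":0.005,"dy":0,"dz":0,"wx":0,"wy":0,"wz":0,"gripper":1}
    - {"dx":0.008,"dy":0,"dz":0,"wx":0,"wy":0,"wz":0,"gripper":1}
    - {"dx":0.01,"dy":0,"dz":0,"wx":0,"wy":0,"wz":0,"gripper":1}
    - {"dx":0.012,"dy":0,"dz":0,"wx":0,"wy":0,"wz":0,"gripper":1}
    - {"dx":0.014,"dy":0,"dz":0,"wx":0,"wy":0,"wz":0,"gripper":1}
    - {"dx":0.015,"dy":0,"dz":0,"wx":0,"wy":0,"wz":0,"gripper":1}
    - {"dx":0.015,"dy":0,"dz":0,"wx":0,"wy":0,"wz":0,"gripper":1}

```text
clock: 9.5
position: [509.5, 183.5, 132.7]
ee_rot: [0.543, -0.455, -0.538, -0.457]
contact_force: [0.2, -0.5, -3.0]
gripper_width: 13.3
```

Run:
```python
from ov import *
from bench import arm,get_image
for _ in range(3): get_image("wrist")
s=arm.read_state(); d=get_image("wrist"); print(s["position"],s["contact_force"],s["clock"],move(s,[509.6,183.8,120],.17,1))
im=d["img"][:,:,::-1].copy(); cv2.imwrite("pics/w8raw.png",im)
raw=im.copy(); overlay(im,d,s,(582.6,195.5,.17),np.array([14.9,-74,-.8]))
cv2.imwrite("pics/o8.png",np.hstack([cv2.resize(q[150:380,90:225],None,fx=2.6,fy=2.6,interpolation=cv2.INTER_CUBIC) for q in (raw,im)]))
```

```text
[509.72291686 183.66066483 133.04941771] [-0.27585849 -0.29569633 -1.71140782] 9.65 (array([0.013 , 0.0002, 0.0002]), array([-0.05, -0.22,  0.37]))
```

View pics/o8.png

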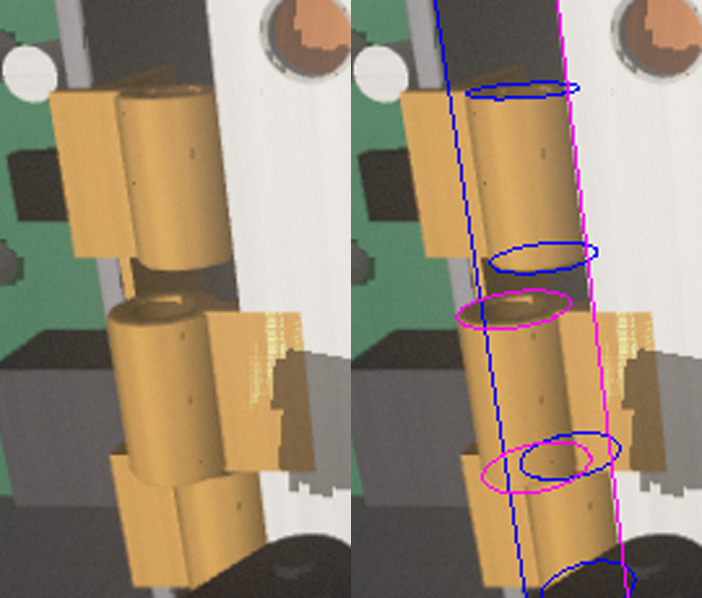

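Run:
```python
import cv2,numpy as np
im=cv2.imread("pics/w8raw.png")
c=im[175:345,105:200]; cv2.imwrite("pics/z8.png",cv2.resize(c,None,fx=6,fy=3.5,interpolation=cv2.INTER_NEAREST))
cv2.imwrite("pics/z8b.png",cv2.resize(im[225:285,120:200],None,fx=9,fy=9,interpolation=cv2.INTER_NEAREST))
```

```text
(no output)
```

View pics/z8b.png

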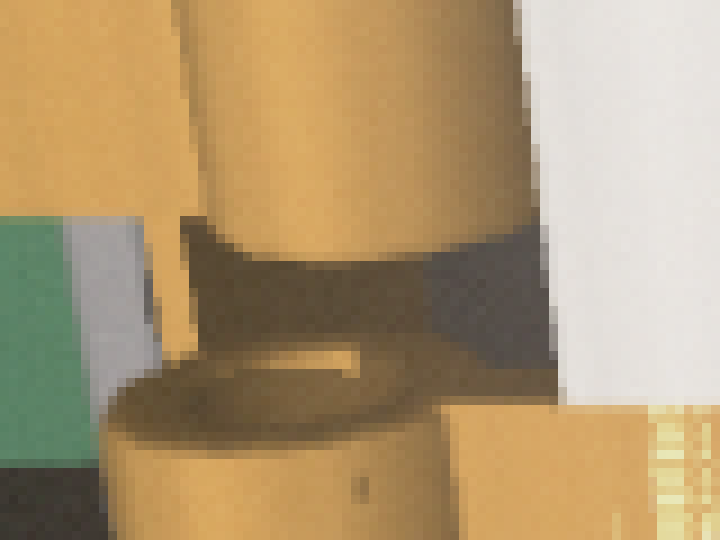

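>>> arm_command:
  rows:
    - {"dx":0.002,"dy":0,"dz":0,"wx":0,"wy":-0.1,"wz":0.2,"gripper":1}
    - {"dx":0.004,"dy":0,"dz":0,"wx":0,"wy":-0.2,"wz":0.3,"gripper":1}
    - {"dx":0.006,"dy":0,"dz":0,"wx":0,"wy":-0.2,"wz":0.3,"gripper":1}
    - {"dx":0.008,"dy":0,"dz":0,"wx":0,"wy":-0.2,"wz":0.3,"gripper":1}
    - {"dx":0.01,"dy":0,"dz":0,"wx":0,"wy":-0.2,"wz":0.3,"gripper":1}
    - {"dx":0.012,"dy":0,"dz":0,"wx":0,"wy":-0.2,"wz":0.3,"gripper":1}
    - {"dx":0.013,"dy":0,"dz":0,"wx":0,"wy":-0.2,"wz":0.3,"gripper":1}
    - {"dx":0.013,"dy":0,"dz":0,"wx":0,"wy":-0.2,"wz":0.3,"gripper":1}

```text
clock: 10.5
position: [509.7, 183.6, 119.9]
ee_rot: [0.541, -0.456, -0.54, -0.456]
contact_force: [0.1, 0.4, -2.7]
gripper_width: 13.4
```

Run:
```python
from ov import *
from bench import arm,get_image
for _ in range(6): get_image("wrist")
s=arm.read_state(); d=get_image("wrist"); print(s["position"],s["contact_force"],s["wrist_torque"],s["clock"],s["gripper_width"],move(s,[509.6,183.8,120],.17,1))
im=d["img"][:,:,::-1].copy(); cv2.imwrite("pics/w9raw.png",im)
raw=im.copy(); overlay(im,d,s,(582.6,195.5,.17),np.array([14.9,-74,-.8]))
cv2.imwrite("pics/o9.png",np.hstack([cv2.resize(q[150:380,90:225],None,fx=2.6,fy=2.6,interpolation=cv2.INTER_CUBIC) for q in (raw,im)]))
d=get_image("scene"); q=d["img"][:,:,::-1]; cv2.imwrite("pics/s9.png",cv2.resize(q[230:330,320:460],None,fx=5.5,fy=5.5,interpolation=cv2.INTER_CUBIC))
```

```text
[509.8358222  183.64277514 120.16029287] [-0.62678578 -0.8629523  -3.08136411] [ 0.01088133 -0.0004613   0.01946323] 10.8 13.708550745059226 (array([0.0002, 0.0002, 0.0002]), array([-0.05, -0.01,  0.08]))
```

View pics/o9.png

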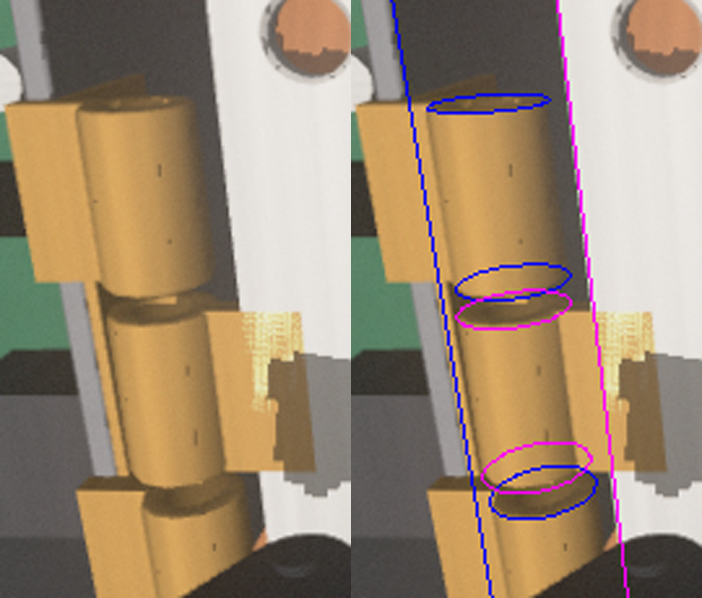

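View pics/s9.png

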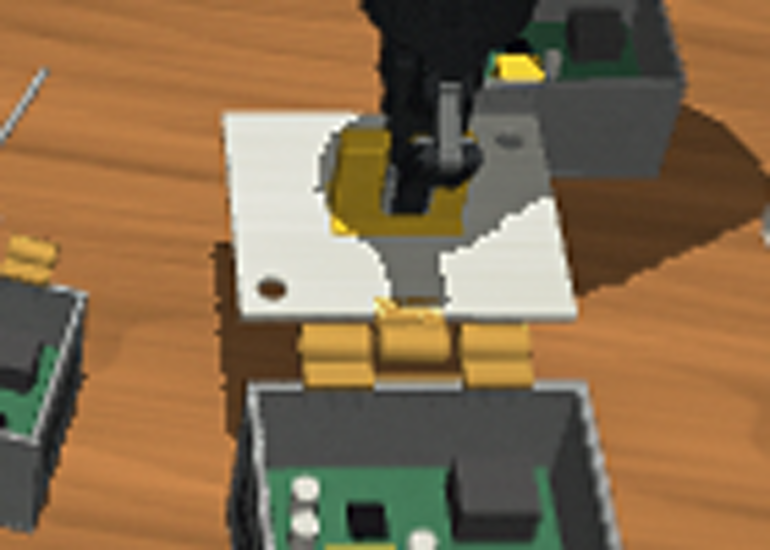

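Run:
```python
from bench import arm
print(arm.job_done()); s=arm.read_state(); print(s["clock"],s["position"],s["contact_force"],s["gripper_width"])
```

```text
the job is handed in; nothing more can be done
None
the job is handed in; nothing more can be done
```

I gripped the lid by its rib and lifted it off the stand's pins. I carried it to the full-size case and lowered it from above until its knuckle sat between the case's two knuckles. I handed it in at about 10.8 s, still gripped. No verdict was reported, so the outcome against the judging limits is not confirmed.

**Position:** By the arm's readings and my measured hinge, the lid's knuckle is within about 1 mm of the hinge axis across and along. The tilt and yaw errors are under 0.1°.

**Picture check:** In the last wrist picture the gaps at each end of the lid's knuckle are equal, about 28 px each in the zoomed picture. The three knuckles lie in line.

**Grip and contact:** The fingers hold the rib at a 13.7 mm opening. The wrist force was about −3 N vertically, against about −2 to −3 N with the lid hanging free, so I saw no sign of it pressing on the case. I did not go near any bystander, but I did not measure them again at the end.

**Disagreement:** My first picture fit of how the lid sits in the gripper put it about 4 mm lower than the arm's readings did. I put this down to misread end points on the rib, and a later overlay using the arm's readings matched well. The final picture still suggests the lid may be about 1 mm lower than computed, which is within the 4 mm allowed.

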